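# Hang the deep rinsing pail on the drip stand

## Robot

A 6-joint arm with a two-finger parallel gripper is mounted at the origin on a cart in front of the work surface, level with it; the furniture and walls round the work are solid. World frame = base frame: x ahead of the robot, y to its left, z up, the work surface at z = 0. Lengths are in m, angles in rad, forces in N, time in s.
With the tool pointing down it reaches from about 0.25 to 0.725 m from the base axis. Payload 9.7 kg.
Tool frame: the origin (TCP) lies at the very end of the fingers, on their centre line; the grasp point (between the pads) lies 19 mm behind it (robot.pinch_z is the distance from the TCP to the grasp point, in m); y points along the fingers, z is the direction in which the jaws open and shut, and the axes are right-handed (so a half turn about y gives the same grasp; the last joint's range is limited). The gripper opens to 85 mm and grips with 20 to 120 N. Pads are 22 mm wide; open, the fingers measure 114 mm over their backs; the gripper's body (76 mm by 85 mm) begins 54 mm behind the grasp point. The pads swing forward as they close: fully open they stand 13 mm farther back than shut.
Start: joints at [1.237, 0.087, 0.176, 1.66, 0, 1.571], TCP at [0.18, 0.52, 0.231] pointing down, gripper open.
Joint ranges: [-3.13, 3.13], [-0.85, 1.81], [-1.15, 1.24], [-2.2, 2.28], [-1.44, 1.52], [-3.14, 3.14]. Speed limits (rad/s): [2.22, 2.22, 2.57, 3.14, 3.14, 3.14].

## Interface

Orientations are given as a unit quaternion [x, y, z, w].
In Python, from cell import robot gives the robot as it stands.
- The arm moves only by the tool apply_moves, never from a script. Its argument "steps" is a list of rows, each an object with "dr": the turn, a rotation vector about the tool's x, y, z in degrees, a list of three; "dp": the shift along the tool's x, y, z in cm, a list of three; "grip": the opening, from -1 (shut) to 1 (fully open). In form: [{"dr": [rx, ry, rz], "dp": [x, y, z], "grip": grip}, ...]. A call has 1 to 12 rows; each row shifts and turns the commanded pose from where the row before left it, along the tool's axes as they then stand; what a row does not reach is not made up. A row lasts 1/10 s, in which the tool goes at most 50 mm and 8.59 degrees, less where a joint would pass 70% of its speed; a pose out of reach is approached as far as the arm can. A call is refused whole if a number of a shift passes 5 or a number of a turn 8.59, either way. A call with a gripper value outside its range is refused whole. The fingers move at their own pace and stop on an object; "force" is the grip in N (left out, the last holds). Time passes only in rows, so rows that do not move let the fingers close. It gives the time, the measured TCP pose, the force and the opening at its end, in the units of the state.
- robot.observe(): the state, without advancing time (a new reading comes with each control period).
- robot.snapshot(name): name is "side" or "top" or "wrist"; returns a dict with "image" (420x560x3 uint8, blue, green, red), "z_map" (420x560 float32, m along the optical axis (not along the pixel's ray), 0 where there is no reading), "mtx" (3x3 intrinsics, pixels), "rvec" (rotation vector, rad) and "tvec" (3), from world to camera coordinates, as OpenCV has them. Camera axes: x right, y down, z forward; pixel columns grow to the right and rows downward; lengths in m; the calibration is good to about 2 mm. A picture is of the moment at which its call begins.
- robot.hand_in(): hands the job in, once; it reports no verdict.
The state is a dict: "time": time; "qpos": joint angles; "joint_vel": joint speeds; "effort": joint torques, N m; "eef_pos": TCP position; "eef_rot": TCP orientation; "contact_force": force on the tool from outside, world axes, zero at the start; "wrist_torque": the same for the moment, N m; "opening": opening from 0.0 (shut) to 1.0 (fully open).
Only numpy, scipy, OpenCV 4.12 (cv2) and the standard library are available. Lean on these libraries where they do the work, as an engineer would, in place of code of your own. Each camera call takes 0.05 s, during which the arm holds its last target. There are 200 camera calls.

## Task

Two small steel pails stand on the bench with their bails lying flat. Raise the bail of the deeper pail upright and hang the pail by it on the drip stand, the bail wire resting in both hooks and the pail hanging level and still. Leave the shallow pail where it stands.

Things in the scene. Friction and masses are not known exactly. Their poses are not given: they have to be found in the camera images.
- deep_pail: Deeper of two round open steel pails: 70 mm tall, 100 mm over the rim, 0.3 to 0.55 kg. Origin: centre of underside, z up. Its U bail of 5 mm wire (arms at y = +/-62 mm, straight crown along y) turns about the y axis at z = 58. A wooden grip, 14 mm thick, 34 long, spins freely mid-crown; its centre is at x = -105, z = 58 with the bail flat, at x = 0, z = 163 with it upright.
- deep_bail (a joint): Angle of the deep pail's bail: 0 flat, sticking out level on the pail's -x side (the start); 1.57 upright; stop at 1.8. The grip's centre is at x = -105 cos(angle), z = 58 + 105 sin(angle) mm in the pail's frame. Swings easily; let go below upright it falls back flat.
- drip_stand: Fixed stand with tray foot, 14 mm post at x = +86 mm and two hooks of 8 mm rod at y = +38 and -38 mm, nothing between. Origin: on the bench under the middle of the hooks; x to the post, z up. Hooks open upward: troughs x = -18 to 18, top face z = 235; tips at x = -36 rise to z = 263, rear to z = 255. Each takes the bail wire on one side of the grip. A vice near its front is 88 mm high.
- shallow_pail: Bystander: a pail with the same bail and 100 mm rim but only 36 mm tall (pivots at z = 24 mm). Origin: centre of its underside.

How it is judged:
On the way:
1. the bail of the deep pail is raised upright (within 20 degrees), the pail itself not tipped over (value of joint deep_bail above 1.22 rad and angle between deep_pail's own z axis and vertical below 0.45 rad), for 0.1 s.
At the end, for the whole second after the job is handed in: The deep pail hangs by its upright bail (within 20 degrees) in both hook troughs: underside 63 to 85 mm up, centre within 40 mm along and 25 mm across the hooks of the mid trough, tilt under 15 degrees, under 0.06 m/s. The shallow pail is within 30 mm of its start (x of deep_pail in the frame of drip_stand between -0.04 and 0.04 m and y of deep_pail in the frame of drip_stand between -0.025 and 0.025 m and height (world z) of deep_pail between 0.063 and 0.085 m and angle between deep_pail's own z axis and vertical below 0.26 rad and value of joint deep_bail above 1.22 rad and contact force between deep_pail and drip_stand above 1 N and linear speed of deep_pail below 0.06 m/s and distance of shallow_pail from where it was at the start of the episode below 0.03 m); the robot touches nothing.
It fails at once if the shallow pail is pushed or lifted more than 50 mm from its place (distance of shallow_pail from where it was at the start of the episode above 0.05 m).
It also fails if it takes over 67 s, if anything falls off the work surface, if the arm or the gripper's body presses on something with over 40 N, if the wrist force passes 120 N, or if a joint passes its speed limit or range.

## Working session

There is one attempt and no reset: what is moved stays moved. The work goes in short steps, Python scripts to look and compute and a tool call to move; the robot and the scene stay as the last step left them, time stands still between calls to the robot, and variables do not carry over. Pictures are saved under pics/ and viewed, about 8 in all and at most 12, crops included, and the job is handed in when it is done.

Besides the shell and the picture viewer there is one more tool, called after ">>>" in YAML: its name, and indented under it one key for each argument. apply_moves: Moves the arm, as the interface text tells. Its arguments: {"type":"object","properties":{"steps":{"type":"array"},"force":{"type":"number"}},"required":["steps"]}

```bash
ls; mkdir -p pics; cat > h.py <<'E'
import numpy as np, cv2
from cell import robot
from scipy.spatial.transform import Rotation as R
def world(s):
    z=s["z_map"];K=s["mtx"];h,w=z.shape
    u,v=np.meshgrid(np.arange(w),np.arange(h))
    P=np.stack([(u-K[0,2])/K[0,0]*z,(v-K[1,2])/K[1,1]*z,z],-1)
    M=cv2.Rodrigues(np.array(s["rvec"],float))[0]
    W=(P-np.array(s["tvec"]).reshape(3))@M
    W[z==0]=np.nan
    return W
def snap(n,f):
    s=robot.snapshot(n);cv2.imwrite(f"pics/{f}.png",s["image"]);np.savez(f"{f}.npz",W=world(s),**s);return s
E
python3 - <<'E'
from h import *
for n in("top","side"):
    s=snap(n,n+"0");print(n,s["mtx"].tolist(),s["rvec"],s["tvec"])
print(robot.observe())
a=[cv2.imread(f"pics/{n}0.png") for n in("top","side")]
E
```

```text
pics
top [[466.13351118041646, 0.0, 274.3025351824255], [0.0, 466.13351118041646, 208.3858406301543], [0.0, 0.0, 1.0]] [ 2.16390396 -2.13523344  0.13145533] [-0.02291284  0.60619874  1.01438145]
side [[519.7077663142146, 0.0, 284.6510412782587], [0.0, 519.7077663142146, 210.6300561159993], [0.0, 0.0, 1.0]] [ 1.925943   -0.5977259   0.37578187] [-0.51778102  0.20253576  0.96811948]
{'time': 0.1, 'qpos': array([ 1.23701298e+00,  8.73717312e-02,  1.75238204e-01,  1.65978066e+00,
       -4.38994654e-05,  1.57079989e+00]), 'joint_vel': array([ 0.00076325, -0.0028592 ,  0.00186347,  0.00026006, -0.00022188,
        0.00025435]), 'effort': array([ 1.54481280e-03, -5.21563268e+01,  4.65653300e+01,  1.60892220e-02,
        6.58601493e-05, -1.47609818e-06]), 'eef_pos': array([0.18014018, 0.5194607 , 0.23068503]), 'eef_rot': array([ 0.69767415, -0.11751474,  0.11741405, -0.69688953]), 'contact_force': array([-1.03339024, -0.1373444 , -0.07833992]), 'wrist_torque': array([-0.00435005, -0.03901981, -0.06119342]), 'opening': 1.0011023138056059}
```

View pics/top0.png

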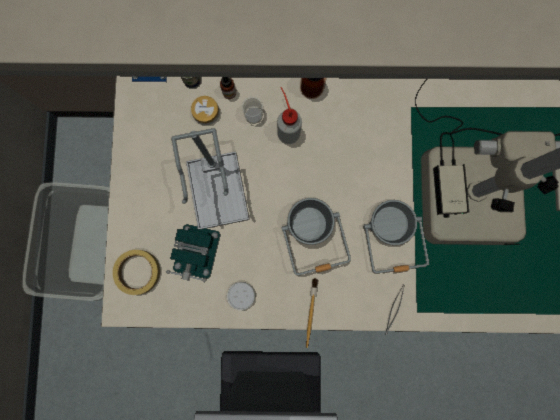

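View pics/side0.png

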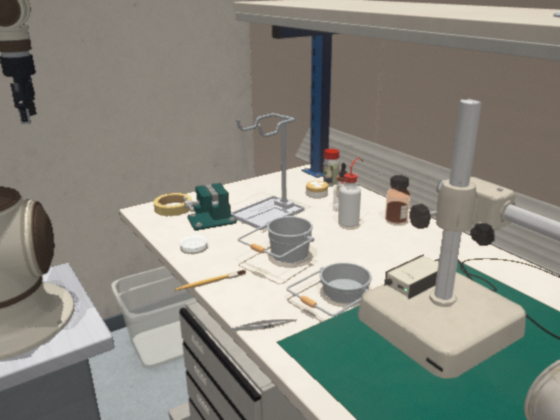

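The top view shows the deep pail at about (311,222), grip at (322,268), the shallow pail at (392,223), the stand hooks at about (185–225,190), and the vice at (195,250). The side view agrees: deep pail at (290,240), hooks at (265,125).

```bash
python3 - <<'E'
from h import *
t=np.load("top0.npz");s=np.load("side0.npz")
for nm,d in(("top",t),("side",s)):
    M=cv2.Rodrigues(d["rvec"])[0];print(nm,"cam",-M.T@d["tvec"].ravel())
def at(d,u,v):return np.round(d["W"][v,u],3)
for n,p in dict(deepc=(311,225),shalc=(392,223),gripD=(322,268),gripS=(401,268),vice=(195,250),hookA=(184,198),hookB=(226,190),postTop=(205,150),bar=(195,133),bench=(260,170),shelf=(300,30),bottle=(290,118)).items():print(n,at(t,*p))
# orange grips
for nm,d in(("top",t),("side",s)):
    hsv=cv2.cvtColor(d["image"],cv2.COLOR_BGR2HSV)
    m=cv2.inRange(hsv,(5,120,100),(20,255,255))
    n,l,st,c=cv2.connectedComponentsWithStats(m)
    for i in range(1,n):
        if st[i,4]>25:print(nm,st[i],c[i].round(1),np.nanmedian(d["W"][l==i],0).round(3))
W=t["W"]
# everything higher than 25mm clusters
for lo,hi,lab in((.05,.09,"deep rim"),(.025,.045,"shal rim")):
    m=(W[...,2]>lo)&(W[...,2]<hi)
    n,l,st,c=cv2.connectedComponentsWithStats(m.astype(np.uint8))
    for i in range(1,n):
        if st[i,4]>60:
            P=W[l==i];print(lab,st[i],P.min(0).round(3),P.max(0).round(3),np.median(P,0).round(3))
m=(W[...,2]>.2)&(W[...,2]<.3)
n,l,st,c=cv2.connectedComponentsWithStats(m.astype(np.uint8))
for i in range(1,n):
    if st[i,4]>20:P=W[l==i];print("hi",st[i],P.min(0).round(3),P.max(0).round(3))
i=cv2.resize(t["image"][110:310,120:440],None,fx=2.5,fy=2.5,interpolation=cv2.INTER_CUBIC);cv2.imwrite("pics/top0c.png",i)
E
```

```text
top cam [ 0.46893318 -0.02496342  1.08464286]
side cam [-0.01743462 -0.95326014  0.58083078]
deepc [ 0.574 -0.101 -0.001]
shalc [ 0.581 -0.289  0.001]
gripD [ 0.474 -0.12   0.066]
gripS [ 0.477 -0.3    0.031]
vice [0.508 0.152 0.089]
hookA [0.597 0.148 0.244]
hookB [0.612 0.072 0.244]
postTop [0.711 0.129 0.15 ]
bar [0.716 0.131 0.254]
bench [ 0.704  0.021 -0.004]
shelf [ 0.779 -0.05   0.513]
bottle [ 0.789 -0.046  0.128]
top [191  96  27  26 265] [204.4 109. ] [0.838 0.153 0.028]
top [316 264  15   8  82] [322.7 267.5] [ 0.476 -0.122  0.062]
top [394 266  15   6  76] [400.8 268.3] [ 0.477 -0.3    0.028]
top [307 295   7  52 140] [309.8 319.2] [ 0.36  -0.099  0.007]
side [252 245  11   6  36] [256.7 247.6] [ 0.469 -0.127  0.063]
side [178 276  50  13 112] [202.3 282.1] [ 0.352 -0.102  0.007]
side [302 297  12   9  44] [307.7 301. ] [ 0.471 -0.305  0.028]
deep rim [220  77  14  15 155] [0.877 0.084 0.05 ] [0.907 0.114 0.089] [0.887 0.097 0.064]
deep rim [301  78  26  14 244] [ 0.879 -0.129  0.05 ] [ 0.904 -0.072  0.089] [ 0.888 -0.098  0.073]
deep rim [242  97  21  21 102] [0.816 0.01
[... 481 characters left out ...]
[ 0.878 -0.125  0.025] [ 0.91  -0.071  0.045] [ 0.883 -0.094  0.036]
shal rim [191  96  27  26 513] [0.812 0.123 0.025] [0.875 0.185 0.033] [0.843 0.153 0.028]
shal rim [424 149  93  96 516] [ 0.534 -0.559  0.025] [ 0.75  -0.359  0.045] [ 0.596 -0.363  0.035]
shal rim [364 200  58  45 494] [ 0.53  -0.349  0.025] [ 0.63  -0.219  0.042] [ 0.581 -0.296  0.035]
shal rim [291 203  39  38 144] [ 0.536 -0.138  0.025] [ 0.62  -0.053  0.045] [ 0.603 -0.116  0.035]
shal rim [384 265  30   8 101] [ 0.468 -0.329  0.025] [ 0.484 -0.263  0.033] [ 0.476 -0.3    0.028]
hi [172 128  56  76 827] [0.585 0.068 0.203] [0.727 0.174 0.263]
hi [ 474  131   86   81 3668] [ 0.582 -0.548  0.2  ] [ 0.726 -0.391  0.3  ]
```

View pics/top0c.png

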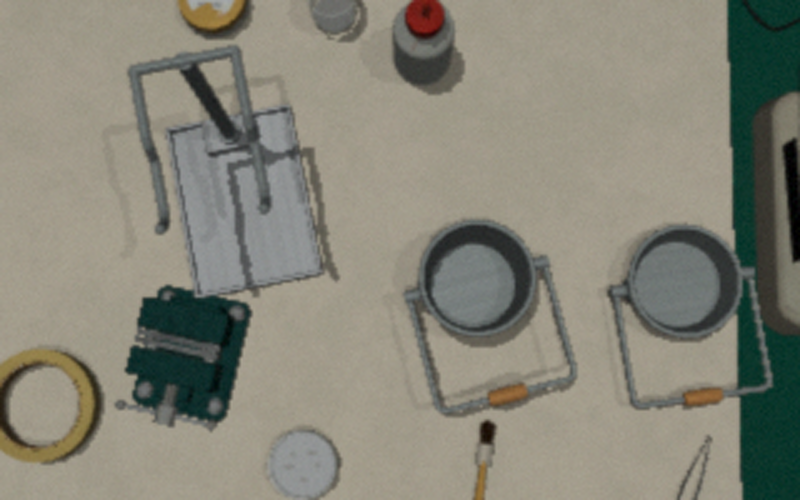

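```bash
python3 - <<'E'
from h import *
t=np.load("top0.npz");s=np.load("side0.npz")
def circ(P):
    A=np.c_[2*P[:,:2],np.ones(len(P))];x=np.linalg.lstsq(A,(P[:,:2]**2).sum(1),rcond=None)[0]
    return x[:2],np.sqrt(x[2]+x[:2]@x[:2])
for nm,d in(("top",t),("side",s)):
    W=d["W"];g=np.array([.474,-.123])
    m=(W[...,2]>.064)&(W[...,2]<.078)&(abs(W[...,0]-.575)<.065)&(abs(W[...,1]+.105)<.07)
    P=W[m]
    for k in range(4):
        c,r=circ(P);e=abs(np.hypot(*(P[:,:2]-c).T)-r);P=P[e<.006]
    print(nm,"rim",c.round(4),round(r,4),len(P),"z",np.median(P[:,2]).round(4),"yaw(+x) deg",np.degrees(np.arctan2(*(c-g)[::-1])).round(1),"dist",np.hypot(*(c-g)))
    # crown
    m=(W[...,2]>.05)&(W[...,2]<.075)&(W[...,0]<.5)&(W[...,0]>.44)&(W[...,1]<-.055)&(W[...,1]>-.19)
    P=W[m];
    if len(P)>20:
        a=cv2.fitLine(P[:,:2].astype(np.float32),cv2.DIST_HUBER,0,.01,.01).ravel();print(" crown dir",np.degrees(np.arctan2(a[1],a[0])).round(1),a[2:],len(P),np.median(P[:,2]))
    m=(W[...,2]>.225)&(W[...,2]<.275)&(W[...,0]>.56)&(W[...,0]<.75)&(W[...,1]>.03)&(W[...,1]<.2)
    P=W[m];rc=cv2.minAreaRect(P[:,:2].astype(np.float32));print(" stand",len(P),rc,cv2.boxPoints(rc).round(3).tolist())
    for h in (0,1):
        ax=P[:,:2]@np.array([0.17,-.985])
        
    for y0,x1 in ((None,None),):
        yy=P[:,1]-.2*0
        f=(P[:,0]<.69)
        Q=P[f];mid=np.median(Q[:,1])
        for side in(-1,1):
            # split by sheared y
            v=(Q[:,1]-.17*(Q[:,0]-.63));q=Q[(v-.11)*side>0]
            if len(q)>10:
                a=cv2.fitLine(q[:,:2].astype(np.float32),cv2.DIST_HUBER,0,.01,.01).ravel()
                print("  rod",side,len(q),a.round(4),np.degrees(np.arctan2(a[1],a[0])).round(1),q.min(0).round(3),q.max(0).round(3))
                # profile z along x
                b=np.round(q[:,0],2)
                print("   ",[(x.round(2),q[b==x,1].mean().round(3),np.percentile(q[b==x,2],90).round(3)) for x in np.unique(b)])
E
```

```text
top rim [ 0.576  -0.0949] 0.0489 352 z 0.0703 yaw(+x) deg 15.4 dist 0.10577697005948251
 crown dir -76.6 [ 0.47245765 -0.11052849] 231 0.05978349154288729
 stand 798 ((0.6572305560112, 0.12180796265602112), (0.13175848126411438, 0.08394789695739746), 12.122766494750977) [[0.5839999914169312, 0.14900000393390656], [0.6019999980926514, 0.06700000166893005], [0.7300000190734863, 0.0949999988079071], [0.7129999995231628, 0.1770000010728836]]
  rod -1 207 [0.9767 0.2147 0.6484 0.0807] 12.4 [0.601 0.068 0.228] [0.689 0.094 0.263]
    [(np.float64(0.6), np.float64(0.071), np.float64(0.262)), (np.float64(0.61), np.float64(0.072), np.float64(0.259)), (np.float64(0.62), np.float64(0.074), np.float64(0.238)), (np.float64(0.63), np.float64(0.077), np.float64(0.235)), (np.float64(0.64), np.float64(0.079), np.float64(0.235)), (np.float64(0.65), np.float64(0.081), np.float64(0.234)), (np.float64(0.66), np.float64(0.083), np.float64(0.245)), (np.float64(0.67), np.float64(0.085), np.float64(0.252)), (np.float64(0.68), np.float64(0.088), np.float64(0.254)), (np.float64(0.69), np.float64(0.089), np.flo
[... 1943 characters left out ...]
3]
    [(np.float64(0.58), np.float64(0.143), np.float64(0.261)), (np.float64(0.59), np.float64(0.144), np.float64(0.26)), (np.float64(0.6), np.float64(0.145), np.float64(0.24)), (np.float64(0.61), np.float64(0.148), np.float64(0.235)), (np.float64(0.62), np.float64(0.151), np.float64(0.235)), (np.float64(0.63), np.float64(0.151), np.float64(0.235)), (np.float64(0.64), np.float64(0.155), np.float64(0.238)), (np.float64(0.65), np.float64(0.157), np.float64(0.252)), (np.float64(0.66), np.float64(0.158), np.float64(0.255)), (np.float64(0.67), np.float64(0.161), np.float64(0.255)), (np.float64(0.68), np.float64(0.163), np.float64(0.255)), (np.float64(0.69), np.float64(0.166), np.float64(0.255))]
```

```bash
cat >> h.py <<'E'
def plan(p,yaw=None,N=None):
    """tool y down, tool z at yaw(deg) (mod 180); prints turn about tool y, then total shift (cm) in tool axes after the turn"""
    o=robot.observe();Rm=R.from_quat(o["eef_rot"]).as_matrix()
    print("t",round(o["time"],2),"pos",o["eef_pos"].round(4),"y",Rm[:,1].round(3),"z",Rm[:,2].round(3),"zyaw",np.degrees(np.arctan2(Rm[1,2],Rm[0,2])).round(1),"open",round(o["opening"],2),"F",o["contact_force"].round(1),"q",o["qpos"].round(2))
    T=Rm
    if yaw is not None:
        best=[]
        for a in(yaw,yaw+180):
            a=np.radians(a);z=np.array([np.cos(a),np.sin(a),0]);y=np.array([0,0,-1.]);M=np.c_[np.cross(y,z),y,z]
            best.append((R.from_matrix(Rm.T@M).as_rotvec(degrees=True),M))
        for rv,M in best:print("turn",rv.round(2))
        rv,T=min(best,key=lambda b:np.linalg.norm(b[0]))
    print("shift cm (tool)",(T.T@(np.array(p)-o["eef_pos"])*100).round(2))
E
python3 -c "
from h import *
plan([.472,-.121,.16],13)"
```

```text
t 0.1 pos [0.1801 0.5195 0.2307] y [-0.    -0.001 -1.   ] z [ 0.328  0.945 -0.001] zyaw 70.9 open 1.0 F [-1.  -0.1 -0.1] q [ 1.24  0.09  0.18  1.66 -0.    1.57]
turn [6.000e-02 5.788e+01 3.000e-02]
turn [ 4.0000e-02 -1.2212e+02 -7.0000e-02]
shift cm (tool) [68.97  7.07 14.03]
```

>>> apply_moves:
  steps:
    - {"dr":[0,7.24,0],"dp":[0,0,0],"grip":0.1}
    - {"dr":[0,7.24,0],"dp":[0,0,0],"grip":0.1}
    - {"dr":[0,7.24,0],"dp":[0,0,0],"grip":0.1}
    - {"dr":[0,7.24,0],"dp":[0,0,0],"grip":0.1}
    - {"dr":[0,7.24,0],"dp":[0,0,0],"grip":0.1}
    - {"dr":[0,7.24,0],"dp":[0,0,0],"grip":0.1}
    - {"dr":[0,7.24,0],"dp":[0,0,0],"grip":0.1}
    - {"dr":[0,7.2,0],"dp":[0,0,0],"grip":0.1}
  force: 60

```text
time: 0.9
eef_pos: [0.1801, 0.5195, 0.2308]
eef_rot: [0.553, -0.442, 0.442, -0.552]
contact_force: [1.1, 0.2, 0.4]
opening: 0.553
```

>>> apply_moves:
  steps:
    - {"dr":[0,0,0],"dp":[2.9,0,0.58],"grip":0.1}
    - {"dr":[0,0,0],"dp":[2.9,0,0.58],"grip":0.1}
    - {"dr":[0,0,0],"dp":[2.9,0,0.58],"grip":0.1}
    - {"dr":[0,0,0],"dp":[2.9,0,0.58],"grip":0.1}
    - {"dr":[0,0,0],"dp":[2.9,0,0.58],"grip":0.1}
    - {"dr":[0,0,0],"dp":[2.9,0,0.58],"grip":0.1}
    - {"dr":[0,0,0],"dp":[2.9,0,0.58],"grip":0.1}
    - {"dr":[0,0,0],"dp":[2.9,0,0.58],"grip":0.1}
    - {"dr":[0,0,0],"dp":[2.9,0,0.58],"grip":0.1}
    - {"dr":[0,0,0],"dp":[2.9,0,0.58],"grip":0.1}
    - {"dr":[0,0,0],"dp":[2.9,0,0.58],"grip":0.1}
    - {"dr":[0,0,0],"dp":[2.9,0,0.58],"grip":0.1}

```text
time: 2.1
eef_pos: [0.3264, 0.195, 0.2311]
eef_rot: [0.553, -0.44, 0.44, -0.553]
contact_force: [0.7, 1.0, 0.5]
opening: 0.549
```

>>> apply_moves:
  steps:
    - {"dr":[0,0,0],"dp":[2.9,0.3,0.58],"grip":0.1}
    - {"dr":[0,0,0],"dp":[2.9,0.3,0.58],"grip":0.1}
    - {"dr":[0,0,0],"dp":[2.9,0.3,0.58],"grip":0.1}
    - {"dr":[0,0,0],"dp":[2.9,0.3,0.58],"grip":0.1}
    - {"dr":[0,0,0],"dp":[2.9,0.3,0.58],"grip":0.1}
    - {"dr":[0,0,0],"dp":[2.9,0.3,0.58],"grip":0.1}
    - {"dr":[0,0,0],"dp":[2.9,0.3,0.58],"grip":0.1}
    - {"dr":[0,0,0],"dp":[2.9,0.3,0.58],"grip":0.1}
    - {"dr":[0,0,0],"dp":[2.9,0.3,0.58],"grip":0.1}
    - {"dr":[0,0,0],"dp":[2.9,0.3,0.58],"grip":0.1}
    - {"dr":[0,0,0],"dp":[2.0,0.3,0.58],"grip":0.1}
    - {"dr":[0,0,0],"dp":[0,0,0],"grip":0.1}

```text
time: 3.3
eef_pos: [0.4585, -0.0932, 0.1971]
eef_rot: [0.553, -0.441, 0.44, -0.552]
contact_force: [-0.7, -0.3, -0.7]
opening: 0.545
```

```bash
python3 - <<'E'
from h import *
plan([.472,-.121,.04],13)
s=snap("wrist","w1");W=world(s)
hsv=cv2.cvtColor(s["image"],cv2.COLOR_BGR2HSV)
m=cv2.inRange(hsv,(5,120,60),(20,255,255))
n,l,st,c=cv2.connectedComponentsWithStats(m)
for i in range(1,n):
    if st[i,4]>60:
        P=W[l==i];P=P[~np.isnan(P[:,0])];print(st[i],c[i].round(1),np.median(P,0).round(4),P.min(0).round(3),P.max(0).round(3),np.degrees(np.arctan2(*np.linalg.svd((P-P.mean(0))[:,:2])[2][0][::-1])))
E
```

```text
t 3.3 pos [ 0.4585 -0.0932  0.1971] y [-0.002  0.    -1.   ] z [ 0.975  0.223 -0.002] zyaw 12.9 open 0.54 F [-0.7 -0.3 -0.7] q [-0.2  -0.12 -0.09  1.6  -0.    1.15]
turn [ 0.1  -0.14 -0.03]
turn [4.0000e-02 1.7986e+02 1.5000e-01]
shift cm (tool) [ 3.01 15.71  0.69]
```

View pics/w1.png

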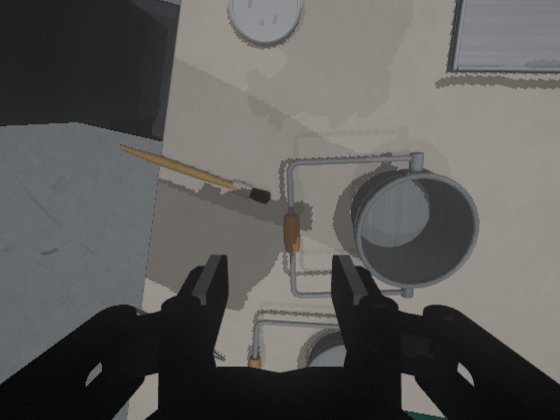

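The wrist view shows the grip at (291,233) with the crown vertical in the image, so the jaws are square to it. The shallow pail lies below, at about (330,350).

```bash
python3 - <<'E'
from h import *
d=np.load("w1.npz");W=d["W"];im=d["image"]
b,g,r=[im[...,i].astype(int) for i in range(3)]
m=((r-b)>40);m[:205]=0;m[262:]=0;m[:,:275]=0;m[:,310:]=0
P=W[m];v,u=np.nonzero(m);print(m.sum(),u.mean(),v.mean(),np.nanmedian(P,0).round(4),np.nanmin(P,0),np.nanmax(P,0))
# ray onto z=.06
K=d["mtx"];M=cv2.Rodrigues(d["rvec"])[0];C=-M.T@d["tvec"].ravel();r=M.T@np.array([(u.mean()-K[0,2])/K[0,0],(v.mean()-K[1,2])/K[1,1],1])
print(C+r*(.062-C[2])/r[2])
Q=W[150:300,283:302].reshape(-1,3);Q=Q[(Q[:,2]>.048)&(Q[:,2]<.07)]
a=cv2.fitLine(Q[:,:2].astype(np.float32),cv2.DIST_HUBER,0,.01,.01).ravel();print(a,np.degrees(np.arctan2(a[1],a[0])),np.median(Q,0),Q.min(0),Q.max(0))
E
```

```text
64 295.78125 245.4375 [ 0.4826 -0.1304  0.064 ] [ 0.47954965 -0.13655417  0.06182096] [ 0.48510979 -0.12245964  0.06682614]
[ 0.4828543  -0.13107615  0.062     ]
[ 0.25360504 -0.96730787  0.47578686 -0.11645456] -75.30905 [ 0.47502214 -0.11659106  0.06145077] [ 0.45979307 -0.18115952  0.05360863] [ 0.49958185 -0.05676322  0.06718383]
```

>>> apply_moves:
  steps:
    - {"dr":[0,0,0],"dp":[1.5,1.5,0.5],"grip":0.1}
    - {"dr":[0,0,0],"dp":[1.5,1.5,0.5],"grip":0.1}
    - {"dr":[0,0,0],"dp":[0,1.5,0],"grip":0.1}
    - {"dr":[0,0,0],"dp":[0,1.5,0],"grip":0.1}
    - {"dr":[0,0,0],"dp":[0,1.5,0],"grip":0.1}
    - {"dr":[0,0,0],"dp":[0,1.5,0],"grip":0.1}
    - {"dr":[0,0,0],"dp":[0,1.5,0],"grip":0.1}
    - {"dr":[0,0,0],"dp":[0,1.5,0],"grip":0.1}
    - {"dr":[0,0,0],"dp":[0,1.5,0],"grip":0.1}
    - {"dr":[0,0,0],"dp":[0,1.5,0],"grip":0.1}
    - {"dr":[0,0,0],"dp":[0,0.6,0],"grip":0.1}
    - {"dr":[0,0,0],"dp":[0,0,0],"grip":0.1}

```text
time: 4.55
eef_pos: [0.4741, -0.1184, 0.0412]
eef_rot: [0.554, -0.441, 0.44, -0.553]
contact_force: [-0.6, 0.8, 0.4]
opening: 0.552
```

>>> apply_moves:
  steps:
    - {"dr":[0,0,0],"dp":[0,0,0],"grip":-0.4}
    - {"dr":[0,0,0],"dp":[0,0,0],"grip":-0.8}
    - {"dr":[0,0,0],"dp":[0,0,0],"grip":-1}
    - {"dr":[0,0,0],"dp":[0,0,0],"grip":-1}
    - {"dr":[0,0,0],"dp":[0,0,0],"grip":-1}
    - {"dr":[0,0,0],"dp":[0,0,0],"grip":-1}
  force: 60

```text
time: 5.15
eef_pos: [0.4747, -0.1185, 0.0425]
eef_rot: [-0.553, 0.44, -0.44, 0.553]
contact_force: [-1.4, 1.7, 2.3]
opening: 0.143
```

```bash
python3 - <<'E'
from h import *
plan([.575,-.0955,.163-.019],13)
s=snap("wrist","w2")
E
```

```text
t 5.15 pos [ 0.4747 -0.1185  0.0425] y [ 0. -0. -1.] z [0.974 0.225 0.   ] zyaw 13.0 open 0.14 F [-1.4  1.7  2.3] q [-0.24 -0.05 -0.33  1.29  0.    1.1 ]
turn [-0.01 -0.    0.  ]
turn [-1.0e-02  1.8e+02 -2.0e-02]
shift cm (tool) [  0.02 -10.15  10.29]
```

View pics/w2.png

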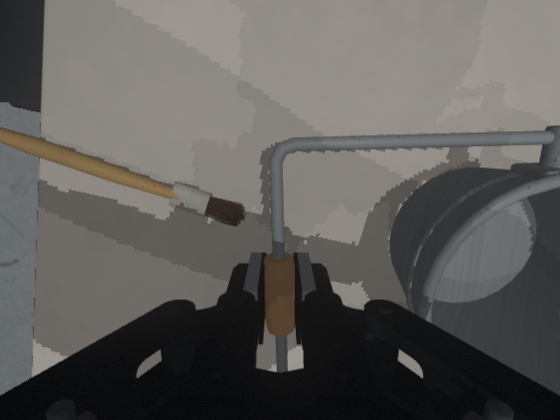

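The wrist view shows the grip at (280,295) held between both pads. Next I swing the bail up along its arc.

>>> apply_moves:
  steps:
    - {"dr":[0,0,0],"dp":[0,-0.92,0.04],"grip":-1}
    - {"dr":[0,0,0],"dp":[0,-0.91,0.12],"grip":-1}
    - {"dr":[0,0,0],"dp":[0,-0.89,0.2],"grip":-1}
    - {"dr":[0,0,0],"dp":[0,-0.87,0.28],"grip":-1}
    - {"dr":[0,0,0],"dp":[0,-0.85,0.35],"grip":-1}
    - {"dr":[0,0,0],"dp":[0,-0.81,0.42],"grip":-1}
    - {"dr":[0,0,0],"dp":[0,-0.77,0.49],"grip":-1}
    - {"dr":[0,0,0],"dp":[0,-0.73,0.56],"grip":-1}
    - {"dr":[0,0,0],"dp":[0,-0.68,0.62],"grip":-1}

```text
time: 6.1
eef_pos: [0.5051, -0.1115, 0.1174]
eef_rot: [0.553, -0.44, 0.44, -0.553]
contact_force: [-5.4, 0.1, 3.5]
opening: 0.144
```

>>> apply_moves:
  steps:
    - {"dr":[0,0,0],"dp":[0,-0.62,0.68],"grip":-1}
    - {"dr":[0,0,0],"dp":[0,-0.56,0.73],"grip":-1}
    - {"dr":[0,0,0],"dp":[0,-0.49,0.77],"grip":-1}
    - {"dr":[0,0,0],"dp":[0,-0.42,0.81],"grip":-1}
    - {"dr":[0,0,0],"dp":[0,-0.35,0.85],"grip":-1}
    - {"dr":[0,0,0],"dp":[0,-0.28,0.87],"grip":-1}
    - {"dr":[0,0,0],"dp":[0,-0.2,0.89],"grip":-1}
    - {"dr":[0,0,0],"dp":[0,-0.12,0.8],"grip":-1}
    - {"dr":[0,0,0],"dp":[0,-0.04,0.7],"grip":-1}
    - {"dr":[0,0,0],"dp":[0,0,0],"grip":-1}
    - {"dr":[0,0,0],"dp":[0,0,0],"grip":-1}
    - {"dr":[0,0,0],"dp":[0,0,0],"grip":-1}

```text
time: 7.3
eef_pos: [0.5753, -0.0949, 0.1486]
eef_rot: [-0.553, 0.439, -0.441, 0.554]
contact_force: [-1.2, 2.6, 6.8]
opening: 0.142
```

```bash
python3 - <<'E'
from h import *
plan([.575,-.0955,.163-.019],13)
s=snap("side","s2")
cv2.imwrite("pics/s2c.png",cv2.resize(s["image"][80:360,130:430],None,fx=2,fy=2))
E
```

```text
t 7.3 pos [ 0.5753 -0.0949  0.1486] y [ 0.003  0.001 -1.   ] z [0.974 0.226 0.003] zyaw 13.0 open 0.14 F [-1.2  2.6  6.8] q [-0.16  0.15  0.08  1.5   0.    1.18]
turn [-0.17  0.04 -0.01]
turn [-2.0000e-02 -1.7996e+02  2.7000e-01]
shift cm (tool) [ 0.05  0.46 -0.04]
```

View pics/s2c.png

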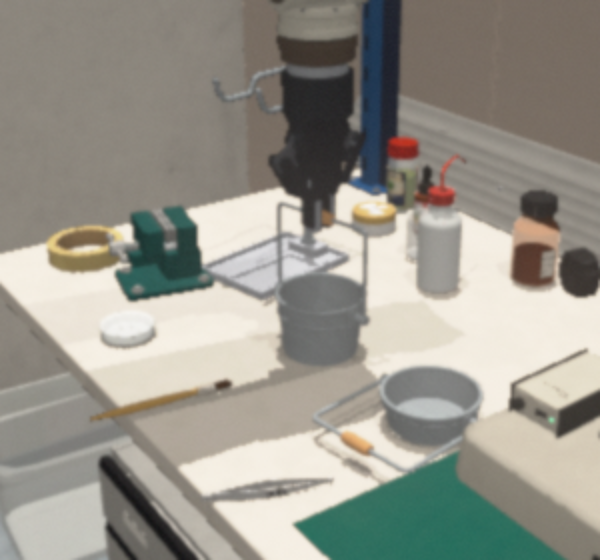

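The side view shows the bail upright over a level pail, at crop (320,270), and the shallow pail undisturbed. Lifting.

>>> apply_moves:
  steps:
    - {"dr":[0,0,0],"dp":[0,-0.5,0],"grip":-1}
    - {"dr":[0,0,0],"dp":[0,-1.0,0],"grip":-1}
    - {"dr":[0,0,0],"dp":[0,-1.3,-0.2],"grip":-1}
    - {"dr":[0,0,0],"dp":[0,-1.3,-0.4],"grip":-1}
    - {"dr":[0,0,0],"dp":[0,-1.3,-0.6],"grip":-1}
    - {"dr":[0,0,0],"dp":[0,-1.3,-0.8],"grip":-1}
    - {"dr":[0,0,0],"dp":[0,-1.3,-0.8],"grip":-1}
    - {"dr":[0,0,0],"dp":[0,-1.3,-0.8],"grip":-1}
    - {"dr":[0,0,0],"dp":[0,-1.3,-0.6],"grip":-1}
    - {"dr":[0,0,0],"dp":[0,-1.0,-0.4],"grip":-1}
    - {"dr":[0,0,0],"dp":[0,-0.5,-0.2],"grip":-1}
    - {"dr":[0,0,0],"dp":[0,0,0],"grip":-1}
  force: 80

```text
time: 8.55
eef_pos: [0.5271, -0.1065, 0.2692]
eef_rot: [-0.553, 0.44, -0.441, 0.554]
contact_force: [-0.5, -0.2, -3.6]
opening: 0.134
```

```bash
python3 - <<'E'
from h import *
plan([.535,.093,.27],12.5)
E
```

```text
t 8.55 pos [ 0.5271 -0.1065  0.2692] y [ 0.001 -0.    -1.   ] z [0.974 0.225 0.001] zyaw 13.0 open 0.13 F [-0.5 -0.2 -3.6] q [-0.2   0.07  0.24  1.73  0.    1.14]
turn [-0.06  0.49  0.02]
turn [ 4.0000e-02 -1.7951e+02  9.0000e-02]
shift cm (tool) [-19.31  -0.08   5.09]
```

>>> apply_moves:
  steps:
    - {"dr":[0,0.5,0],"dp":[-0.3,0,0.1],"grip":-1}
    - {"dr":[0,0,0],"dp":[-0.6,0,0.2],"grip":-1}
    - {"dr":[0,0,0],"dp":[-0.9,0,0.2],"grip":-1}
    - {"dr":[0,0,0],"dp":[-1.1,0,0.3],"grip":-1}
    - {"dr":[0,0,0],"dp":[-1.1,0,0.3],"grip":-1}
    - {"dr":[0,0,0],"dp":[-1.1,0,0.3],"grip":-1}
    - {"dr":[0,0,0],"dp":[-1.1,0,0.3],"grip":-1}
    - {"dr":[0,0,0],"dp":[-1.1,0,0.3],"grip":-1}
    - {"dr":[0,0,0],"dp":[-1.1,0,0.3],"grip":-1}
    - {"dr":[0,0,0],"dp":[-1.1,0,0.3],"grip":-1}
    - {"dr":[0,0,0],"dp":[-1.1,0,0.3],"grip":-1}
    - {"dr":[0,0,0],"dp":[-1.1,0,0.3],"grip":-1}

```text
time: 9.75
eef_pos: [0.533, 0.0157, 0.2684]
eef_rot: [0.551, -0.443, 0.443, -0.551]
contact_force: [0.6, 0.3, -4.3]
opening: 0.133
```

>>> apply_moves:
  steps:
    - {"dr":[0,0,0],"dp":[-1.1,0,0.3],"grip":-1}
    - {"dr":[0,0,0],"dp":[-1.1,0,0.3],"grip":-1}
    - {"dr":[0,0,0],"dp":[-1.1,0,0.3],"grip":-1}
    - {"dr":[0,0,0],"dp":[-1.1,0,0.3],"grip":-1}
    - {"dr":[0,0,0],"dp":[-1.1,0,0.3],"grip":-1}
    - {"dr":[0,0,0],"dp":[-0.9,0,0.2],"grip":-1}
    - {"dr":[0,0,0],"dp":[-0.6,0,0.1],"grip":-1}
    - {"dr":[0,0,0],"dp":[-0.5,0,0.1],"grip":-1}
    - {"dr":[0,0,0],"dp":[-0.2,0,0],"grip":-1}
    - {"dr":[0,0,0],"dp":[0,0,0],"grip":-1}
    - {"dr":[0,0,0],"dp":[0,0,0],"grip":-1}
    - {"dr":[0,0,0],"dp":[0,0,0],"grip":-1}

```text
time: 10.95
eef_pos: [0.5349, 0.0937, 0.2684]
eef_rot: [0.551, -0.443, 0.443, -0.551]
contact_force: [0.5, -0.2, -4.2]
opening: 0.136
```

```bash
python3 - <<'E'
from h import *
plan([.628,.114,.27],12.5)
s=snap("side","s3");t=snap("top","t3")
W=world(s);
m=(W[...,2]>.1)&(W[...,2]<.22)&(abs(W[...,0]-.54)<.09)&(abs(W[...,1]-.09)<.09)
print("pail z",W[m][:,2].min(),m.sum())
cv2.imwrite("pics/c3.png",np.hstack([cv2.resize(s["image"][60:280,150:370],(560,560)),cv2.resize(t["image"][100:320,100:320],(560,560))])[:, :][::1,::1] if 0 else cv2.resize(np.hstack([cv2.resize(s["image"][60:280,150:370],(560,560)),cv2.resize(t["image"][100:320,100:320],(560,560))]),(800,400)))
E
```

```text
t 10.95 pos [0.5349 0.0937 0.2684] y [ 0. -0. -1.] z [0.976 0.216 0.   ] zyaw 12.5 open 0.14 F [ 0.5 -0.2 -4.2] q [ 0.17  0.09  0.25  1.73 -0.    1.53]
turn [-0.   -0.03  0.01]
turn [-1.0000e-02  1.7997e+02 -0.0000e+00]
shift cm (tool) [ 0.03 -0.16  9.53]
pail z 0.11995163878589285 1522
```

View pics/c3.png

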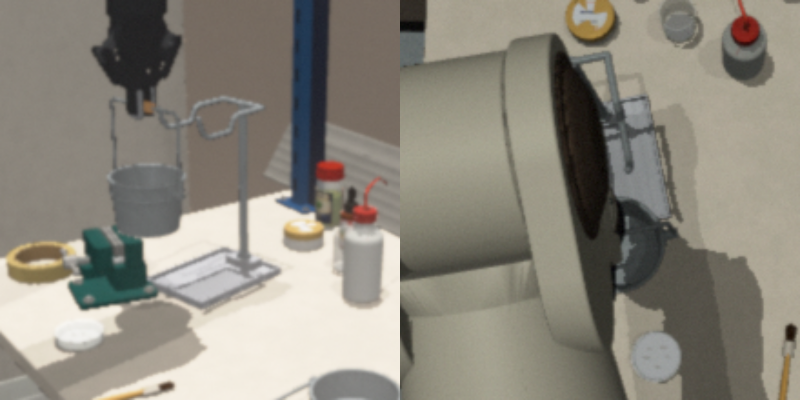

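The pail hangs level at about (147,200) in the left view, in front of the hooks and clear of the vice. Before moving in I check the clearance to the overhead shelf.

```bash
python3 - <<'E'
from h import *
W=np.load("top0.npz")["W"]
for u in(150,200,250):print([ (v,*W[v,u].round(3)) for v in(55,64,70,76)])
W=np.load("s3.npz")["W"];m=(W[...,2]>.3)&(W[...,0]<.64)&(W[...,0]>.4)&(W[...,1]>-.05)&(W[...,1]<.25)
P=W[m]
for z in np.arange(.32,.6,.04):
    q=P[abs(P[:,2]-z)<.02]
    if len(q):print(z.round(2),q.min(0).round(3),q.max(0).round(3))
E
```

```text
[(55, np.float64(0.742), np.float64(0.144), np.float64(0.514)), (64, np.float64(0.731), np.float64(0.144), np.float64(0.512)), (70, np.float64(0.732), np.float64(0.15), np.float64(0.492)), (76, np.float64(0.733), np.float64(0.156), np.float64(0.468))]
[(55, np.float64(0.743), np.float64(0.08), np.float64(0.513)), (64, np.float64(0.732), np.float64(0.079), np.float64(0.511)), (70, np.float64(0.731), np.float64(0.082), np.float64(0.494)), (76, np.float64(0.733), np.float64(0.086), np.float64(0.471))]
[(55, np.float64(0.744), np.float64(0.015), np.float64(0.513)), (64, np.float64(0.732), np.float64(0.015), np.float64(0.512)), (70, np.float64(0.73), np.float64(0.015), np.float64(0.498)), (76, np.float64(0.733), np.float64(0.017), np.float64(0.472))]
0.32 [0.481 0.067 0.3  ] [0.585 0.112 0.34 ]
0.36 [0.467 0.065 0.34 ] [0.597 0.112 0.38 ]
0.4 [0.491 0.052 0.38 ] [0.571 0.109 0.42 ]
0.44 [0.494 0.051 0.42 ] [0.568 0.125 0.46 ]
0.48 [0.492 0.049 0.46 ] [0.565 0.112 0.5  ]
0.52 [0.475 0.04  0.5  ] [0.584 0.129 0.536]
```

```bash
python3 - <<'E'
from h import *
A=np.load("t3.npz")["W"];B=np.load("top0.npz")["W"]
m=(A[...,2]>B[...,2]+.05)&(A[...,2]>.3);P=A[m]
for z in np.arange(.35,.8,.05):
    q=P[abs(P[:,2]-z)<.025]
    if len(q):print(z.round(2),q.min(0).round(3),q.max(0).round(3),len(q))
E
```

```text
0.35 [0.477 0.068 0.325] [0.506 0.076 0.363] 36
0.4 [0.521 0.056 0.4  ] [0.556 0.063 0.425] 43
0.45 [0.524 0.053 0.427] [0.554 0.059 0.475] 44
0.5 [0.523 0.052 0.475] [0.551 0.057 0.511] 78
0.55 [0.496 0.04  0.529] [0.585 0.054 0.574] 146
0.6 [0.498 0.041 0.575] [0.515 0.045 0.591] 54
0.65 [0.337 0.    0.638] [0.517 0.117 0.675] 1042
0.7 [0.345 0.008 0.675] [0.594 0.149 0.725] 22136
0.75 [0.449 0.032 0.725] [0.586 0.15  0.751] 18385
```

>>> apply_moves:
  steps:
    - {"dr":[0,0,0],"dp":[0,0,0.3],"grip":-1}
    - {"dr":[0,0,0],"dp":[0,0,0.6],"grip":-1}
    - {"dr":[0,0,0],"dp":[0,0,0.9],"grip":-1}
    - {"dr":[0,0,0],"dp":[0,0,1.1],"grip":-1}
    - {"dr":[0,0,0],"dp":[0,0,1.2],"grip":-1}
    - {"dr":[0,0,0],"dp":[0,0,1.3],"grip":-1}
    - {"dr":[0,0,0],"dp":[0,0,1.2],"grip":-1}
    - {"dr":[0,0,0],"dp":[0,0,1.1],"grip":-1}
    - {"dr":[0,0,0],"dp":[0,0,0.9],"grip":-1}
    - {"dr":[0,0,0],"dp":[0,0,0.6],"grip":-1}
    - {"dr":[0,0,0],"dp":[0,0,0.3],"grip":-1}
    - {"dr":[0,0,0],"dp":[0,0,0],"grip":-1}

```text
time: 12.25
eef_pos: [0.6279, 0.1147, 0.268]
eef_rot: [0.552, -0.443, 0.442, -0.551]
contact_force: [0.6, 0.9, -3.3]
opening: 0.135
```

```bash
python3 - <<'E'
from h import *
plan([.628,.114,.2185],12.5)
s=snap("side","s4");w=snap("wrist","w4")
cv2.imwrite("pics/c4.png",cv2.resize(np.hstack([cv2.resize(s["image"][60:260,180:380],(420,420)),w["image"]]),(798,342)))
E
```

```text
t 12.25 pos [0.6279 0.1147 0.268 ] y [-0.001 -0.    -1.   ] z [ 0.976  0.216 -0.001] zyaw 12.5 open 0.14 F [ 0.6  0.9 -3.3] q [ 0.18  0.33  0.54  1.78 -0.    1.53]
turn [ 0.03 -0.   -0.  ]
turn [0.0e+00 1.8e+02 5.0e-02]
shift cm (tool) [ 0.07  4.95 -0.01]
```

View pics/c4.png

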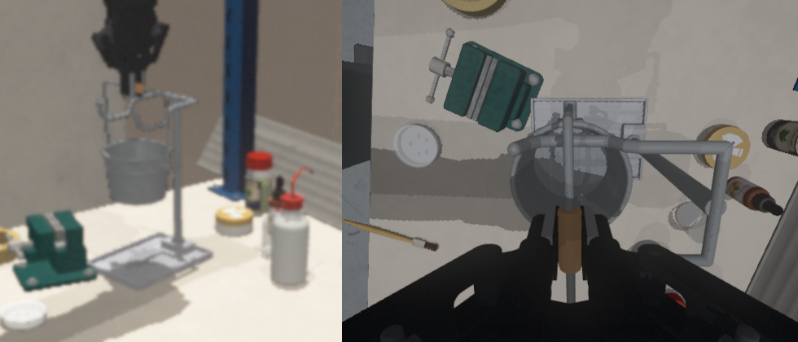

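The crown lies across the trough of the left hook, at (568,140) in the wrist view, with the tip at (515,150) in front of it. Lowering.

>>> apply_moves:
  steps:
    - {"dr":[0,0,0],"dp":[0,0.3,0],"grip":-1}
    - {"dr":[0,0,0],"dp":[0,0.5,0],"grip":-1}
    - {"dr":[0,0,0],"dp":[0,0.6,0],"grip":-1}
    - {"dr":[0,0,0],"dp":[0,0.6,0],"grip":-1}
    - {"dr":[0,0,0],"dp":[0,0.6,0],"grip":-1}
    - {"dr":[0,0,0],"dp":[0,0.5,0],"grip":-1}
    - {"dr":[0,0,0],"dp":[0,0.4,0],"grip":-1}
    - {"dr":[0,0,0],"dp":[0,0.3,0],"grip":-1}
    - {"dr":[0,0,0],"dp":[0,0.2,0],"grip":-1}
    - {"dr":[0,0,0],"dp":[0,0.2,0],"grip":-1}
    - {"dr":[0,0,0],"dp":[0,0,0],"grip":-1}
    - {"dr":[0,0,0],"dp":[0,0,0],"grip":-1}

```text
time: 13.55
eef_pos: [0.6276, 0.1146, 0.2265]
eef_rot: [-0.551, 0.443, -0.443, 0.551]
contact_force: [-0.4, -0.4, -4.2]
opening: 0.134
```

>>> apply_moves:
  steps:
    - {"dr":[0,0,0],"dp":[0,0.2,0],"grip":-1}
    - {"dr":[0,0,0],"dp":[0,0.2,0],"grip":-1}
    - {"dr":[0,0,0],"dp":[0,0.1,0],"grip":-1}
    - {"dr":[0,0,0],"dp":[0,0.1,0],"grip":-1}
    - {"dr":[0,0,0],"dp":[0,0,0],"grip":-1}
    - {"dr":[0,0,0],"dp":[0,0,0],"grip":-1}

```text
time: 14.15
eef_pos: [0.6278, 0.1146, 0.2222]
eef_rot: [-0.551, 0.442, -0.443, 0.552]
contact_force: [-2.6, -0.6, 7.1]
opening: 0.134
```

>>> apply_moves:
  steps:
    - {"dr":[0,0,0],"dp":[0,-0.1,0],"grip":-1}
    - {"dr":[0,0,0],"dp":[0,0,0],"grip":-1}
    - {"dr":[0,0,0],"dp":[0,0,0],"grip":-0.65}
    - {"dr":[0,0,0],"dp":[0,0,0],"grip":-0.55}
    - {"dr":[0,0,0],"dp":[0,0,0],"grip":-0.4}
    - {"dr":[0,0,0],"dp":[0,0,0],"grip":-0.2}
    - {"dr":[0,0,0],"dp":[0,0,0],"grip":-0.1}
    - {"dr":[0,0,0],"dp":[0,0,0],"grip":-0.1}
    - {"dr":[0,0,0],"dp":[0,0,0],"grip":-0.1}

```text
time: 15.05
eef_pos: [0.6276, 0.1146, 0.2213]
eef_rot: [0.551, -0.443, 0.443, -0.551]
contact_force: [-0.4, 0.7, 1.0]
opening: 0.448
```

```bash
python3 - <<'E'
from h import *
plan([.628,.114,.30],12.5)
s=snap("side","s5");w=snap("wrist","w5")
cv2.imwrite("pics/c5.png",cv2.resize(np.hstack([cv2.resize(s["image"][60:260,180:380],(420,420)),w["image"]]),(798,342)))
E
```

```text
t 15.05 pos [0.6276 0.1146 0.2213] y [-0. -0. -1.] z [ 0.976  0.216 -0.   ] zyaw 12.5 open 0.45 F [-0.4  0.7  1. ] q [0.18 0.3  0.41 1.67 0.   1.53]
turn [ 0. -0. -0.]
turn [0.0e+00 1.8e+02 1.0e-02]
shift cm (tool) [ 0.07 -7.87  0.03]
```

View pics/c5.png

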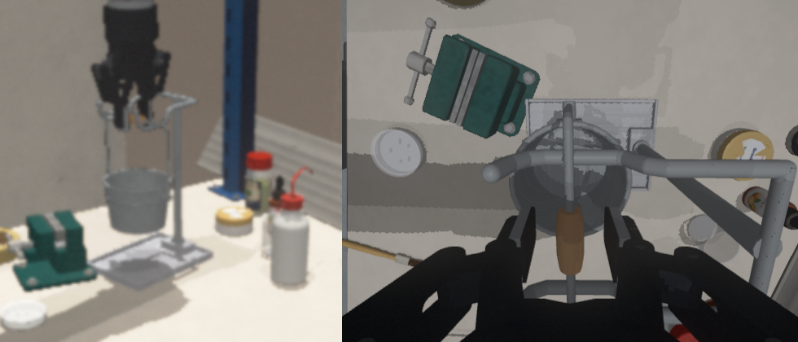

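The fingers are open. The wire lies in both hooks, at (570,158) and (570,290), with the grip free at (570,240). Retreating straight up.

>>> apply_moves:
  steps:
    - {"dr":[0,0,0],"dp":[0,-0.5,0],"grip":-0.1}
    - {"dr":[0,0,0],"dp":[0,-0.8,0],"grip":-0.1}
    - {"dr":[0,0,0],"dp":[0,-0.8,0],"grip":-0.1}
    - {"dr":[0,0,0],"dp":[0,-1,0],"grip":-0.1}
    - {"dr":[0,0,0],"dp":[0,-1,0],"grip":-0.1}
    - {"dr":[0,0,0],"dp":[0,-1,0],"grip":-0.1}
    - {"dr":[0,0,0],"dp":[0,-1,0],"grip":-0.1}
    - {"dr":[0,0,0],"dp":[0,-1,0],"grip":-0.1}
    - {"dr":[0,0,0],"dp":[0,-1,0],"grip":-0.1}
    - {"dr":[0,0,0],"dp":[0,0,0],"grip":-0.1}

```text
time: 16.15
eef_pos: [0.6279, 0.1147, 0.3043]
eef_rot: [-0.551, 0.442, -0.443, 0.552]
contact_force: [0.8, -0.2, -0.6]
opening: 0.452
```

>>> apply_moves:
  steps:
    - {"dr":[0,0,0],"dp":[0,0,-1.5],"grip":-0.1}
    - {"dr":[0,0,0],"dp":[0,0,-2],"grip":-0.1}
    - {"dr":[0,0,0],"dp":[0,0,-2],"grip":-0.1}
    - {"dr":[0,0,0],"dp":[0,0,-2],"grip":-0.1}
    - {"dr":[0,0,0],"dp":[0,0,-2],"grip":-0.1}
    - {"dr":[0,0,0],"dp":[0,0,-2],"grip":-0.1}
    - {"dr":[0,0,0],"dp":[0,0,-2],"grip":-0.1}
    - {"dr":[0,0,0],"dp":[0,0,-2],"grip":-0.1}
    - {"dr":[0,0,0],"dp":[0,0,-2],"grip":-0.1}
    - {"dr":[0,0,0],"dp":[0,0,0],"grip":-0.1}
    - {"dr":[0,0,0],"dp":[0,0,0],"grip":-0.1}
    - {"dr":[0,0,0],"dp":[0,0,0],"grip":-0.1}

```text
time: 17.35
eef_pos: [0.4573, 0.0768, 0.3021]
eef_rot: [0.551, -0.443, 0.443, -0.551]
contact_force: [0.4, -0.6, 0.5]
opening: 0.455
```

```bash
python3 - <<'E'
from h import *
plan([.628,.114,.30],12.5)
s=snap("side","s6");W=world(s);s2=snap("side","s7")
d=abs(s["image"].astype(int)-s2["image"])[60:260,180:380].max();print("frame diff",d)
m=(W[...,2]>.03)&(W[...,2]<.2)&(abs(W[...,0]-.628)<.07)&(abs(W[...,1]-.114)<.07)
P=W[m];print("pail min/max",P.min(0).round(3),P.max(0).round(3))
r=P[(P[:,2]>.137)&(P[:,2]<.15)];print(cv2.minEnclosingCircle(r[:,:2].astype(np.float32)))
A=np.load("side0.npz")["W"]
for X in(A,W):
    m=(X[...,2]>.025)&(X[...,2]<.045)&(abs(X[...,0]-.58)<.06)&(abs(X[...,1]+.285)<.06);print("shallow",np.median(X[m],0).round(4),m.sum())
cv2.imwrite("pics/c6.png",cv2.resize(s2["image"][60:340,150:430],(560,560)))
E
```

```text
t 17.35 pos [0.4573 0.0768 0.3021] y [-0.  0. -1.] z [ 0.976  0.216 -0.   ] zyaw 12.5 open 0.45 F [ 0.4 -0.6  0.5] q [ 0.17 -0.08  0.15  1.8   0.    1.52]
turn [ 0.01 -0.01 -0.  ]
turn [0.0000e+00 1.7999e+02 1.0000e-02]
shift cm (tool) [ 0.07  0.21 17.47]
frame diff 28
pail min/max [0.574 0.045 0.074] [0.678 0.176 0.2  ]
((0.6258537769317627, 0.11067809909582138), 0.06503573805093765)
shallow [ 0.5771 -0.2835  0.0328] 736
shallow [ 0.5768 -0.2814  0.033 ] 736
```

View pics/c6.png

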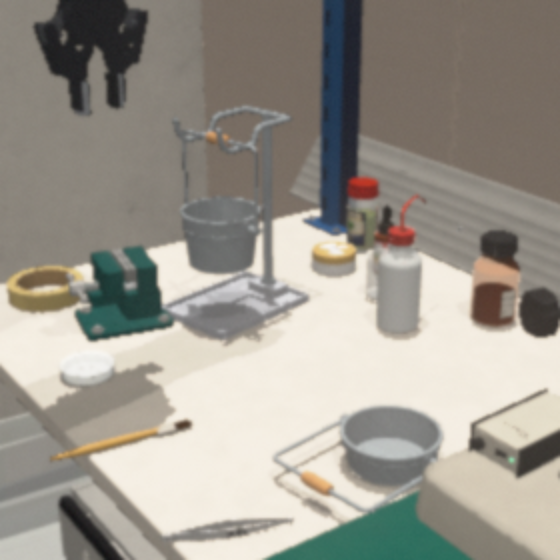

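The pail hangs level in both hooks at (220,235), the grip is at (217,137), and the gripper is clear. I let it settle for about 2 s, then hand in.

>>> apply_moves:
  steps:
    - {"dr":[0,0,0],"dp":[0,0,0],"grip":-0.1}
    - {"dr":[0,0,0],"dp":[0,0,0],"grip":-0.1}
    - {"dr":[0,0,0],"dp":[0,0,0],"grip":-0.1}
    - {"dr":[0,0,0],"dp":[0,0,0],"grip":-0.1}
    - {"dr":[0,0,0],"dp":[0,0,0],"grip":-0.1}
    - {"dr":[0,0,0],"dp":[0,0,0],"grip":-0.1}
    - {"dr":[0,0,0],"dp":[0,0,0],"grip":-0.1}
    - {"dr":[0,0,0],"dp":[0,0,0],"grip":-0.1}
    - {"dr":[0,0,0],"dp":[0,0,0],"grip":-0.1}
    - {"dr":[0,0,0],"dp":[0,0,0],"grip":-0.1}
    - {"dr":[0,0,0],"dp":[0,0,0],"grip":-0.1}
    - {"dr":[0,0,0],"dp":[0,0,0],"grip":-0.1}

```text
time: 18.65
eef_pos: [0.4568, 0.0767, 0.3024]
eef_rot: [-0.551, 0.443, -0.443, 0.551]
contact_force: [-0.3, -0.5, 0.3]
opening: 0.452
```

>>> apply_moves:
  steps:
    - {"dr":[0,0,0],"dp":[0,0,0],"grip":-0.1}
    - {"dr":[0,0,0],"dp":[0,0,0],"grip":-0.1}
    - {"dr":[0,0,0],"dp":[0,0,0],"grip":-0.1}
    - {"dr":[0,0,0],"dp":[0,0,0],"grip":-0.1}
    - {"dr":[0,0,0],"dp":[0,0,0],"grip":-0.1}
    - {"dr":[0,0,0],"dp":[0,0,0],"grip":-0.1}
    - {"dr":[0,0,0],"dp":[0,0,0],"grip":-0.1}
    - {"dr":[0,0,0],"dp":[0,0,0],"grip":-0.1}

```text
time: 19.45
eef_pos: [0.4567, 0.0767, 0.3024]
eef_rot: [-0.551, 0.443, -0.443, 0.551]
contact_force: [-0.2, -0.5, -0.1]
opening: 0.453
```

```bash
python3 - <<'E'
from h import *
c=[]
for k in range(3):
    W=world(robot.snapshot("side"));m=(W[...,2]>.03)&(W[...,2]<.15)&(abs(W[...,0]-.628)<.07)&(abs(W[...,1]-.114)<.07);c.append(W[m].mean(0).round(4))
print(c,W[m][:,2].min());print(robot.hand_in())
E
```

```text
[array([0.6178, 0.0979, 0.1194]), array([0.6179, 0.0979, 0.1194]), array([0.6179, 0.0979, 0.1194])] 0.07368058779739223
the job is handed in; nothing more can be done
None
```

I gripped the deep pail's wooden grip, swung the bail upright along its arc and lifted the pail. I carried it past the vice, brought it in from the front of the stand, lowered the bail wire into both hooks and backed the gripper away. I handed in at about 19.5 s; the hand-in gives no verdict.

Last checks:
- **Height and position:** the underside is about 74 mm up, and the pail centre is within about 5 mm of the mid trough.
- **Level and still:** the pail looks level in the side view. Its measured position was the same to 0.1 mm over three frames.
- **Shallow pail:** it measured within about 2 mm of its start, which is the calibration's accuracy.
- **Robot:** the gripper is clear and touching nothing. The highest force I read was about 7 N, when the wire settled in the hooks.

None of the final checks failed. The only disagreement was between early measurements. The pail's yaw came out at 13 to 15 degrees depending on method, and the grip position varied by about 5 mm. A closer wrist-camera look settled the grip position, and the yaw difference did not affect the grasp.

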